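# Take the stop depth of a tilted sensor housing with a cam-lock depth gauge

### The arm

A 6-joint arm with a two-finger parallel gripper is mounted at the origin on a cart in front of the work surface, level with it; the furniture and walls round the work are solid. World frame = base frame: x ahead of the robot, y to its left, z up, the work surface at z = 0. Lengths are in m, angles in rad, forces in N, time in s.
With the tool pointing down it reaches from about 0.3 to 0.95 m from the base axis. Payload 3.1 kg.
Tool frame: the origin (TCP) lies on the centre line of the jaws, within the pads' length; the fingertips stand 11 mm ahead of it and the grasp point (between the pads) lies 8 mm behind it; z points along the fingers, y is the line along which they close (so a half turn about z gives the same grasp; the last joint's range is limited). The gripper opens to 85 mm and grips with 20 to 120 N. Pads are 22 mm wide; open, the fingers measure 114 mm over their backs; the gripper's body (76 mm by 85 mm) begins 54 mm behind the grasp point. The pads swing forward as they close: fully open they stand 13 mm farther back than shut.
Start: joints at [-1.173, 0.308, 1.634, -0, 1.2, -0.07], TCP at [0.282, -0.558, 0.242] pointing down, gripper open.
Joint ranges: [-3.06, 3.06], [-0.79, 1.96], [0.05, 2.63], [-1.19, 4.34], [0.05, 2.64], [-2.94, 2.94]. Speed limits (rad/s): [2.79, 2.79, 3.14, 3.14, 3.14, 3.14].

### API

Orientations are given as a rotation vector (axis times angle).
In Python, from plant import r gives the robot as it stands. The module is installed in compiled form; this text tells all that it offers.
- The arm moves only by the tool apply_moves, never from a script. Its argument "commands" is a list of rows, each a list of 7 numbers: the shift along the tool's x, y, z in units of 0.04 m (1.0 is 0.04 m), then the turn, a rotation vector about the tool's x, y, z in units of 45 degrees (1.0 is 45 degrees), then the opening, from -1 (shut) to 1 (fully open). A call has 1 to 5 rows; each row shifts and turns the commanded pose from where the row before left it, along the tool's axes as they then stand; what a row does not reach is not made up. A row lasts 1/10 s, in which the tool goes at most 50 mm and 8.59 degrees, less where a joint would pass 70% of its speed; a pose out of reach is approached as far as the arm can. A call with a number of a shift or a turn outside -1 to 1 is refused whole. A call with a gripper value outside its range is refused whole. The fingers move at their own pace and stop on an object; the grip force is fixed at half the most. Time passes only in rows, so rows that do not move let the fingers close. It gives the time, the measured TCP pose, the force, the opening and the grip force at its end, in the units of the state.
- r.sense(): the state, without advancing time (a new reading comes with each control period).
- r.snapshot(name): name is "scene" or "top" or "wrist"; returns a dict with "frame" (400x640x3 uint8, blue, green, red), "depth" (400x640 float32, m along the optical axis (not along the pixel's ray), 0 where there is no reading), "vertical_fov" (degrees; the focal length in pixels is half the picture's height over the tangent of half this angle, whatever the lens; pixels are square), "cx", "cy" (the principal point, pixels), "origin" and "rotation" of the camera in the world. Camera axes: x right, y down, z forward; pixel columns grow to the right and rows downward; lengths in m; the calibration is good to about 2 mm. A picture is of the moment at which its call begins.
- r.job_done(): hands the job in; it is judged then, once.
Trained networks look in a picture, given as the dict that the camera call returned (one of the last four; its "shot" number tells which), for a name from the list of things; names that differ only in an ending like _2 or _b are one class to them, and where a whole thing is asked for, a point or a joint stands for the part that bears it (a point fixed in the world has none). Each returns a list of dicts, best first, with "p" (0 to 1); they miss things now and then, are a little off and sometimes report something else, mostly with a low value. They report only what shows in the picture. A call takes as long as a camera call.
- r.search_frame(picture, name): "xy" ([column, row] in pixels, amid what is visible of it).
The state is a dict: "time_s": time; "q": joint angles; "qd": joint speeds; "joint_torque": joint torques, N m; "eef_pos": TCP position; "tcp_rot": TCP orientation; "force": force on the tool from outside, world axes, zero at the start; "ft_torque": the same for the moment, N m; "opening": finger opening in m; "finger_force": force on a finger pad.
Only numpy, scipy, OpenCV 4.12 (cv2) and the standard library are available. Lean on these libraries where they do the work, as an engineer would, in place of code of your own. Each camera call takes 0.05 s, during which the arm holds its last target. There are 200 camera calls.

### The job

Take the depth of the bore in the tilted sensor housing with the depth gauge: seat the gauge's bridge flat on the housing's sloping face with its round register in the bore mouth, and slide the rod down gently until it bottoms on the brass plug and stands there for a moment. Then press the red cam lever fully down to lock the rod at that depth, and leave the gauge seated there, locked, for the reading; leave the filter slide, the prism and the jar where they are.

Things in the scene. Friction and masses are not known exactly. Their poses are not given: they have to be found in the camera images.
- gauge: loose depth gauge, 0.38 kg, standing upright on its register, rod drawn up. Origin: centre of the underside of its steel bridge (46 mm along x, 104 along y, z 0 to 10 mm); z up the rod, which slides on the z axis. Below: round register, 22 mm diameter, z -4 to 0, chamfered 1.5 mm. Above: body 24 x 26 mm up to z 34; ears for the lever on the +y side up to z 52
- rod_knob (a point): centre of the black square knob on top of the rod, 20 x 20 mm (sides along the gauge's x and y), 18 mm tall; 93 mm above the gauge's origin when the rod is up. Nothing above it, bare 7 mm rod below it. The rod starts at its upper end stop, so the whole gauge can be lifted and carried by the knob; pushed down, the rod slides in the gauge against about 3 N of drag
- rod_tip (a point): flat lower end of the rod, on its axis; 3 mm below the gauge's origin (inside the register) when the rod is up
- depth_rod (a joint): how far the rod is pushed down from its upper end stop, 0 to 0.031 m. It stays where it is left
- cam_lever (a joint): angle of the red lever. 0: open, rising 32 degrees outward from its pivot; 0.66: fully down, about level (6 degrees below), its cam holding the brass shoe on the rod. Starts at 0 to 0.1, stays where left; 2 to 4 N on its pad moves it, to a firm stop. Pivot at x 0, y +12, z 45 mm in the gauge, axis along x; lever 40 mm long, 10 to 14 mm wide, in the gauge's yz plane on the +y side
- lever_pad (a point): middle of the thumb pad at the outer end of the red lever, 34 mm from its pivot; when open it is about 41 mm from the rod's axis and 63 mm above the gauge's origin, when down about 46 mm from the axis and 42 mm above the origin. The pad is 6.5 mm thick
- housing: the sensor housing: a dark grey block on an aluminium bracket with a base plate 116 x 140 x 10 mm, fixed to the worktop. Origin: underside of the base plate; z up. The sloping face looks toward its -x side, 30 degrees from level
- bore_mouth (a point): centre of the bore's mouth, in the middle of the flat sloping face (76 mm up the slope, 116 mm across), about 71 mm above the worktop. Its z points straight out of the bore, 30 degrees from vertical; x up the slope, y across. Bore: 25 mm diameter, along -z, mouth chamfered 1.2 mm and ringed by a thin bright band
- stop_plug: centre of the flat brass stop plug that closes the bore, 24 mm diameter: the rod bottoms on it. It lies 16 to 30 mm below the mouth, differently each time, and does not give way; z as at the mouth
- filter: bystander, loose: square filter slide, white frame with a green window, 50 x 50 mm, 8 mm thick, lying flat. Origin: centre of its underside
- prism: bystander, loose: glass prism 31 x 60 x 27 mm lying on a face. Origin: centre of its underside
- jar: bystander, loose: screw-top jar of small parts, 53 mm diameter, 58 mm tall. Origin: centre of its underside

How it is judged:
By the outcome, as a careful person would: the job done as asked, in the order asked, and still so for the second after the job is handed in, with the robot touching nothing.
It also fails if it takes over 42 s, if anything falls off the work surface, if the arm or the gripper's body presses on something with over 40 N, if the wrist force passes 120 N, or if a joint passes its speed limit or range.

## Working session

There is one attempt and no reset: what is moved stays moved. The work goes in short steps, Python scripts to look and compute and a tool call to move; the robot and the scene stay as the last step left them, time stands still between calls to the robot, and variables do not carry over. Pictures are saved under pics/ and viewed, at most 10 in all, crops included, and the job is handed in when it is done.

Besides the shell and the picture viewer there is one more tool, called after ">>>" in YAML: its name, and indented under it one key for each argument. apply_moves: Moves the arm, as the interface text tells. Its arguments: {"type":"object","properties":{"commands":{"type":"array"}},"required":["commands"]}

```bash
mkdir -p pics
cat > h.py <<'E'
import numpy as np, cv2
from scipy.spatial.transform import Rotation as R
from plant import r
def K(s):
    f=200/np.tan(np.radians(s["vertical_fov"])/2); return f,s["cx"],s["cy"]
def pt(s,u,v,d=None):
    f,cx,cy=K(s)
    if d is None:
        w=s["depth"][int(v)-1:int(v)+2,int(u)-1:int(u)+2]; w=w[w>0]; d=np.median(w) if w.size else np.nan
    return np.array(s["origin"])+rot(s)@np.array([(u-cx)/f*d,(v-cy)/f*d,d])
def rot(s):
    a=np.array(s["rotation"]); return a if a.shape==(3,3) else R.from_rotvec(a).as_matrix()
def cloud(s):
    f,cx,cy=K(s); v,u=np.mgrid[0:400,0:640]; d=s["depth"]
    p=np.stack([(u-cx)/f*d,(v-cy)/f*d,d],-1)@rot(s).T+np.array(s["origin"]); p[d<=0]=np.nan; return p
E
python3 - <<'E'
from h import *
for n in ["scene","top"]:
    s=r.snapshot(n); cv2.imwrite(f"pics/{n}0.png",s["frame"]); print(n,s["vertical_fov"],s["cx"],s["cy"],np.round(s["origin"],3),np.round(rot(s),3).tolist())
    np.savez(f"{n}0.npz",**{k:np.array(v) for k,v in s.items()})
    for k in ["gauge","rod_knob","lever_pad","bore_mouth","housing","stop_plug","filter","prism","jar"]:
        for h in r.search_frame(s,k)[:2]: print(k,round(h["p"],2),np.round(h["xy"],1),np.round(pt(s,*h["xy"]),3))
print(r.sense())
E
```

```text
scene 45.116415720905366 330.18818154800084 208.35294597207243 [-0.063  0.319  0.806] [[-0.008, -0.777, 0.63], [-1.0, 0.005, -0.006], [0.002, -0.63, -0.777]]
gauge 0.88 [392.9 265.1] [0.428 0.195 0.028]
gauge 0.6 [320.3 277.6] [0.417 0.333 0.004]
rod_knob 0.47 [395.7 238.2] [0.437 0.196 0.104]
lever_pad 0.51 [386.6 253.3] [0.439 0.208 0.053]
lever_pad 0.18 [396.8 243.3] [0.432 0.194 0.095]
bore_mouth 0.71 [323.8 199.7] [0.554 0.325 0.073]
housing 0.91 [324.  208.6] [0.535 0.325 0.068]
housing 0.6 [413.4 174.5] [0.667 0.127 0.023]
filter 0.65 [323.5 279. ] [0.413 0.326 0.005]
prism 0.59 [413.3 175.8] [0.663 0.128 0.023]
prism 0.43 [326.9 205.9] [0.542 0.319 0.068]
jar 0.61 [241.5 217.4] [0.522 0.487 0.058]
top 45.19518629148173 321.81192603427496 198.56953562979717 [0.38  0.296 1.071] [[-0.018, -0.989, 0.144], [-1.0, 0.016, -0.015], [0.012, -0.145, -0.989]]
gauge 0.79 [362.8 235.2] [0.45  0.194 0.037]
rod_knob 0.47 [366.  238.9] [0.438 0.194 0.104]
bore_mouth 0.78 [304.6 179.6] [0.572 0.317 0.044]
housing 0.75 [300.5 182.9] [0.56  0.325 0.075]
filter 0.87 [301.4 252.7] [0.416 0.327 0.002]
prism 0.74 [385.  139.9] [0.667 0.134 0.011]
jar 0.74 [226.2 199. ] [0.53  0.484 0.057]
{'time_s': 1.0, 'q': array([-1.17269826e+00,  3.08113784e-01,  1.63377530e+00,  2.61729126e-06,
        1.19971527e+00, -6.96776067e-02]), 'qd': array([-0.00128584, -0.00132685, -0.00116849, -0.00081919, -0.00040542,
       -0.0002097 ]), 'joint_torque': array([-5.13337873e-04, -4.15295362e+01, -2.77089250e+01, -1.10148160e-04,
        8.31012221e-04, -4.42307226e-06]), 'eef_pos': array([ 0.28180769, -0.55787627,  0.24227522]), 'tcp_rot': array([-3.05604430e+00, -7.28095208e-01, -7.75560746e-07]), 'force': array([ 0.35295717, -1.36961422, -1.18201382]), 'ft_torque': array([ 0.03376234, -0.00173908, -0.00799564]), 'finger_force': 0.0, 'opening': 0.0854009225015226}
```

Run:
```python
import cv2
a=cv2.imread("pics/scene0.png")[130:310,220:460]; b=cv2.imread("pics/top0.png")[130:290,240:440]
cv2.imwrite("pics/a.png",cv2.resize(a,None,fx=3.3,fy=3.3,interpolation=cv2.INTER_CUBIC));cv2.imwrite("pics/b.png",cv2.resize(b,None,fx=3.7,fy=3.7,interpolation=cv2.INTER_CUBIC))
```

```text
(no output)
```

View pics/a.png

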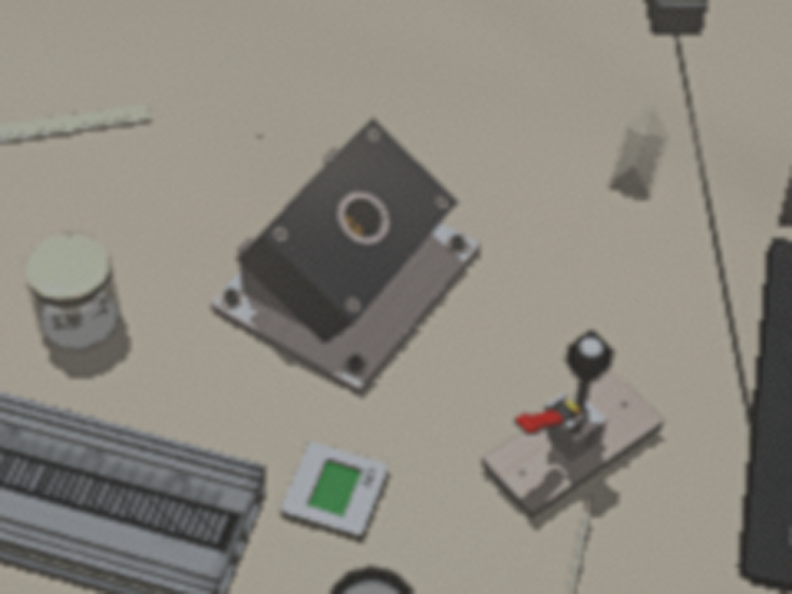

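View pics/b.png

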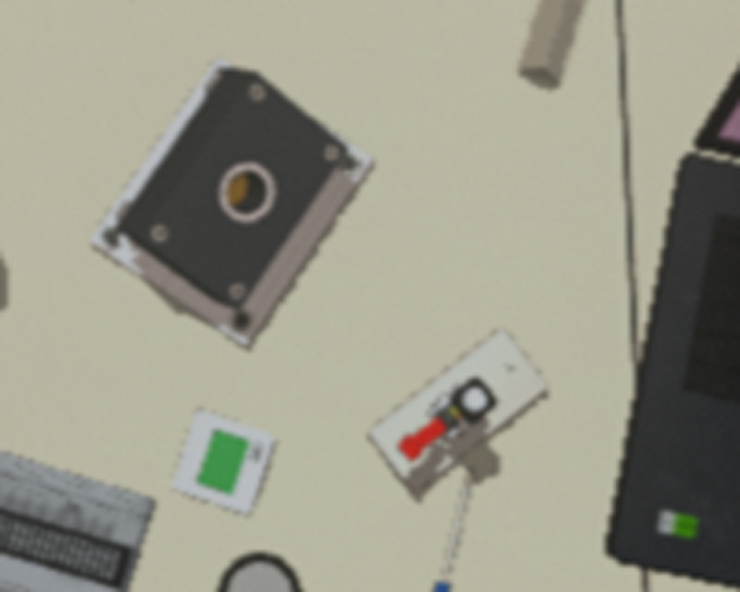

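Scene picture: housing centre (ring at ≈(330,197) full-frame), gauge at ≈(397,255) with red lever pointing left-down; filter, jar and prism stand clear of the way. Now I'll fit the geometry.

```bash
cat > fit.py <<'E'
from h import *
def plane(P):
    c=P.mean(0); n=np.linalg.svd(P-c)[2][2]; n*=np.sign(n[2]); return c,n
def fitall(s,tag,hc=(0.555,0.322)):
    P=cloud(s); F=s["frame"].astype(int)
    # sloping face
    d=np.hypot(P[...,0]-hc[0],P[...,1]-hc[1]); m=(d<0.045)&(P[...,2]>0.03)
    Q=P[m]
    for _ in range(6):
        c,n=plane(Q); e=np.abs((P-c)@n); Q=P[m&(e<0.003)]
    print(tag,"face n",n.round(3),"tilt",np.degrees(np.arccos(n[2])).round(2),"az",np.degrees(np.arctan2(n[1],n[0])).round(2),len(Q))
    # ring: bright pixels near
    g=cv2.cvtColor(s["frame"],cv2.COLOR_BGR2GRAY).astype(int)
    O=np.array(s["origin"]);f,cx,cy=K(s);v,u=np.mgrid[0:400,0:640]
    ray=np.stack([(u-cx)/f,(v-cy)/f,np.ones_like(u,float)],-1)@rot(s).T
    t=((c-O)@n)/(ray@n); X=O+ray*t[...,None]
    ref=np.array([*hc,0]); ref[2]=c[2]-((ref-c)[:2]@n[:2])/n[2]
    rr=np.linalg.norm(X-ref,axis=-1)
    k=(rr<0.022)&(g>105)
    ex=np.cross([0,0,1],n);ex/=np.linalg.norm(ex);ey=np.cross(n,ex)
    ab=np.stack([(X[k]-c)@ex,(X[k]-c)@ey],-1)
    A=np.c_[2*ab,np.ones(len(ab))]; sol=np.linalg.lstsq(A,(ab**2).sum(1),rcond=None)[0]
    ctr=c+ex*sol[0]+ey*sol[1]; print("ring n",k.sum(),"r",np.sqrt(sol[2]+sol[0]**2+sol[1]**2).round(4),"mouth",ctr.round(4))
    return P,X,n,ctr
def red(s,P):
    h=cv2.cvtColor(s["frame"],cv2.COLOR_BGR2HSV); return ((h[...,0]<8)|(h[...,0]>172))&(h[...,1]>150)&(h[...,2]>70)
E
cat > g.py <<'E'
from fit import *
def gauge(s,P,tag,gc=(0.438,0.194)):
    d=np.hypot(P[...,0]-gc[0],P[...,1]-gc[1])
    m=(d<0.075)&(np.abs(P[...,2]-0.014)<0.005)
    q=P[m][:,:2].astype(np.float32); (c,sz,a)=cv2.minAreaRect(q*1000)
    print(tag,"bridge",np.round(c,1),np.round(sz,1),round(a,1),len(q))
    k=(d<0.03)&(P[...,2]>0.099); print("knob top",P[k].mean(0).round(4),P[k][:,2].max().round(4),k.sum())
    rd=red(s,P)&(d<0.08); Z=P[rd]; print("red",np.nanmean(Z,0).round(4),rd.sum())
    x=Z-np.nanmean(Z,0); x=x[~np.isnan(x[:,0])]; v=np.linalg.svd(x)[2][0]; print("lever dir",v.round(3),"az",np.degrees(np.arctan2(v[1],v[0])).round(1))
E
python3 - <<'E'
from g import *
for n in ["scene","top"]:
    s=r.snapshot(n); P,X,nn,c=fitall(s,n); gauge(s,P,n)
E
```

```text
scene face n [-0.285 -0.412  0.866] tilt 30.03 az -124.68 1169
ring n 54 r 0.0143 mouth [0.5651 0.3138 0.0716]
scene bridge [429.2 180.6] [ 82.7 105.1] 38.2 889
knob top [0.4404 0.1908 0.105 ] 0.1086 117
red [0.4219 0.2172 0.0659] 44
lever dir [-0.504  0.691  0.518] az 126.1
top face n [-0.287 -0.413  0.864] tilt 30.2 az -124.79 1097
ring n 57 r 0.0144 mouth [0.5626 0.3138 0.0698]
top bridge [427.2 181. ] [ 79.5 103.6] 36.5 719
knob top [0.4405 0.1914 0.1049] 0.1116 97
red [0.4217 0.2157 0.0636] 53
lever dir [-0.454  0.677  0.579] az 123.8
```

```bash
cat > plan.py <<'E'
from h import *
def Rt(yaw,n=(0,0,1)):   # tool z=-n, tool y toward azimuth yaw (deg) projected on plane
    n=np.array(n,float);n/=np.linalg.norm(n); y=np.array([np.cos(np.radians(yaw)),np.sin(np.radians(yaw)),0]); y-=n*(y@n); y/=np.linalg.norm(y)
    return np.c_[np.cross(y,-n),y,-n]
def plan(p1,R1,N,g,p0=None,R0=None,dec=2):
    st=r.sense()
    p0=st["eef_pos"] if p0 is None else np.array(p0); R0=R.from_rotvec(st["tcp_rot"]).as_matrix() if R0 is None else R0
    p=np.array(p0,float);A=np.array(R0)
    for i in range(N):
        k=N-i; d=A.T@(np.array(p1)-p)/k; w=R.from_matrix(A.T@R1).as_rotvec()/k
        row=np.round(np.r_[d/0.04,w/(np.pi/4)],dec)
        print([float(x)+0 for x in row]+[g],"," if (i+1)%5 else "\n", end="")
        p=p+A@row[:3]*0.04; A=A@R.from_rotvec(row[3:]*np.pi/4).as_matrix()
    print("\nend",p.round(4),R.from_matrix(A.T@R1).magnitude().round(4), "max shift mm",np.linalg.norm(p1-p0)/N*1000)
    return p,A
E
python3 - <<'E'
from plan import *
for n in ["scene0","top0"]:
    s=dict(np.load(n+".npz")); P=cloud(s); 
    q=P[(P[...,2]>0.12)]; q=q[~np.isnan(q[:,0])]; q=q[(q[:,0]>0.1)&(q[:,0]<0.9)]
    print(n,len(q)); 
    if len(q): print(q.min(0),q.max(0)); H,_,_=np.histogram2d(q[:,0],q[:,1],bins=[np.arange(.1,.91,.1),np.arange(-.8,.81,.1)]); print(H.astype(int))
print(Rt(-63.2)-R.from_rotvec(r.sense()["tcp_rot"]).as_matrix())
plan([0.44,0.185,0.245],Rt(36),20,1)
E
```

```text
scene0 51244
[ 0.10000817 -0.34357799  0.12003677] [0.89999702 1.00187469 0.47234397]
[[   0    0    0    0    0    0    0    0 9393 3511    0    0 1711 9337
   382    0]
 [   0    0    0    0    0    0    0    0    0    0    0    0    0 1133
   239    0]
 [   0    0    0    0    0    0    0    0    0    0    0    0    0    0
     0    0]
 [   0    0    0    0    0    0    0    0    0    0    0    0    0    0
     0 3720]
 [   0    0    0    0    0 2215 3110  504    0    0    0    0    0    0
     0  865]
 [   0    0    0    0    0    0 1199 3593 1511    0    0    0    0    0
     0    0]
 [   0    0    0    0    0    0    0    0    0    0    0    0    0    0
     0    0]
 [   0    0    0    0  227  614  617  711  646  802  664  607  651  657
   663  656]]
top0 37928
[ 0.15803949 -0.32150852  0.12003771] [0.73289838 0.79806154 0.49153631]
[[   0    0    0    0    0    0    0    0  660   44    0    0   76 1282
   101    0]
 [   0    0    0    0    0    0    0    0  300    0    0    0    0  422
    13    0]
 [   0    0    0    0    0    0    0    0    0    0    0    0    0    0
     0 
[... 1036 characters left out ...]
0.05, -0.01, 0.0, 0.0, -0.11, 1] ,[0.94, 0.14, 0.0, 0.0, 0.0, -0.11, 1] ,[0.92, 0.22, -0.01, 0.0, 0.0, -0.11, 1] ,[0.9, 0.3, 0.0, 0.0, 0.0, -0.11, 1] 
[0.88, 0.37, -0.01, 0.0, 0.0, -0.11, 1] ,[0.84, 0.45, 0.0, 0.0, 0.0, -0.11, 1] ,[0.8, 0.52, -0.01, 0.0, 0.0, -0.11, 1] ,[0.75, 0.58, 0.0, 0.0, 0.0, -0.11, 1] ,[0.69, 0.64, -0.01, 0.0, 0.0, -0.11, 1] Traceback (most recent call last):
  File "<stdin>", line 8, in <module>
  File "plan.py", line 14, in plan
    print("\nend",p.round(4),R.from_matrix(A.T@R1).magnitude().round(4), "max shift mm",np.linalg.norm(p1-p0)/N*1000)
                             ^^^^^^^^^^^^^^^^^^^^^^^^^^^^^^^^^^^^^^^
AttributeError: 'float' object has no attribute 'round'
```

```bash
sed -i 's/.magnitude().round(4)/.magnitude()/' plan.py
python3 - <<'E'
from plan import *
a=cv2.imread("pics/scene0.png");b=cv2.imread("pics/top0.png")
cv2.imwrite("pics/c.png",cv2.resize(np.hstack([a,b]),(800,250),interpolation=cv2.INTER_AREA))
s=dict(np.load("top0.npz")); P=cloud(s)
for lo,hi in [(.12,.2),(.2,.3),(.3,.4),(.4,.5)]:
  for y in np.arange(-.4,.8,.1):
    k=(P[...,2]>lo)&(P[...,2]<hi)&(P[...,0]>.3)&(P[...,1]>y)&(P[...,1]<y+.1)
    if k.sum()>5: print(lo,y.round(1),k.sum(),"x",P[k][:,0].min().round(3),P[k][:,0].max().round(3))
E
```

```text
0.12 -0.4 221 x 0.532 0.556
0.12 -0.3 1218 x 0.535 0.578
0.12 -0.2 1216 x 0.559 0.603
0.12 -0.1 1207 x 0.583 0.628
0.12 -0.0 505 x 0.608 0.641
0.12 0.7 1444 x 0.41 0.539
0.2 -0.4 13 x 0.553 0.562
0.2 -0.3 1141 x 0.553 0.601
0.2 -0.2 1291 x 0.58 0.623
0.2 -0.1 1286 x 0.602 0.648
0.2 -0.0 485 x 0.628 0.655
0.2 0.7 1784 x 0.413 0.534
0.4 -0.2 893 x 0.685 0.724
0.4 -0.1 2618 x 0.685 0.725
0.4 -0.0 2685 x 0.685 0.729
0.4 0.1 2646 x 0.687 0.728
0.4 0.2 2719 x 0.687 0.729
0.4 0.3 2798 x 0.687 0.73
0.4 0.4 2886 x 0.687 0.731
0.4 0.5 2962 x 0.687 0.732
0.4 0.6 2990 x 0.687 0.733
0.4 0.7 22 x 0.687 0.731
```

View pics/c.png

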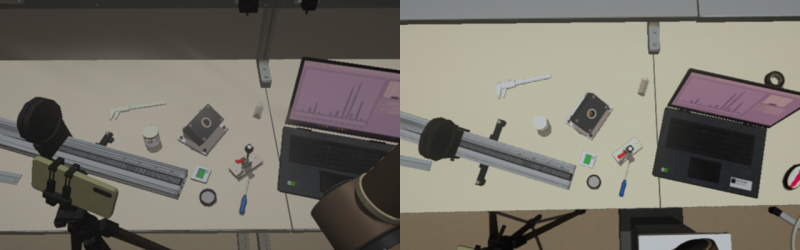

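Laptop screen stands at x > 0.53 for y < 0.05, a shelf overhangs at x > 0.69 and z > 0.4, with the rail and tripod on the left. The path over x 0.28–0.44 is clear.

>>> apply_moves:
  commands:
    - [0.6,-0.74,0,0,0,-0.11,1]
    - [0.66,-0.69,0,0,0,-0.11,1]
    - [0.71,-0.63,0,0,0,-0.11,1]
    - [0.76,-0.56,0,0,0,-0.11,1]
    - [0.81,-0.49,0,0,0,-0.11,1]

```text
time_s: 1.6
eef_pos: [0.3215, -0.3708, 0.2424]
tcp_rot: [2.827, 1.37, 0.0]
force: [-0.9, 0.8, 0.1]
opening: 0.0855
finger_force: 0.0
```

>>> apply_moves:
  commands:
    - [0.85,-0.42,0,0,0,-0.11,1]
    - [0.88,-0.35,0,0,0,-0.11,1]
    - [0.91,-0.27,-0.01,0,0,-0.11,1]
    - [0.93,-0.19,0,0,0,-0.11,1]
    - [0.94,-0.11,-0.01,0,0,-0.11,1]

```text
time_s: 2.1
eef_pos: [0.3609, -0.1853, 0.2434]
tcp_rot: [2.467, 1.944, 0.001]
force: [-0.4, -0.8, 0.1]
opening: 0.0854
finger_force: 0.0
```

>>> apply_moves:
  commands:
    - [0.95,-0.03,0,0,0,-0.11,1]
    - [0.95,0.05,-0.01,0,0,-0.11,1]
    - [0.94,0.14,0,0,0,-0.11,1]
    - [0.92,0.22,-0.01,0,0,-0.11,1]
    - [0.9,0.3,0,0,0,-0.11,1]

```text
time_s: 2.6
eef_pos: [0.4009, 0.0005, 0.2443]
tcp_rot: [1.992, 2.428, 0.001]
force: [0.3, -1.0, -0.1]
opening: 0.0855
finger_force: 0.0
```

>>> apply_moves:
  commands:
    - [0.88,0.37,-0.01,0,0,-0.11,1]
    - [0.84,0.45,0,0,0,-0.11,1]
    - [0.8,0.52,-0.01,0,0,-0.11,1]
    - [0.75,0.58,0,0,0,-0.11,1]
    - [0.69,0.64,-0.01,0,0,-0.11,1]

```text
time_s: 3.1
eef_pos: [0.4401, 0.1866, 0.2453]
tcp_rot: [1.425, 2.799, 0.001]
force: [-0.0, -0.6, 1.1]
opening: 0.0851
finger_force: 0.0
```

Run:
```python
from g import *
s=r.snapshot("wrist"); cv2.imwrite("pics/w1.png",s["frame"]); np.savez("w1.npz",**{k:np.array(v) for k,v in s.items()})
st=r.sense(); A=R.from_rotvec(st["tcp_rot"]).as_matrix()
print(s["vertical_fov"],"cam in tool",(A.T@(np.array(s["origin"])-st["eef_pos"])).round(3),(A.T@rot(s)).round(2).tolist())
for k in ["gauge","rod_knob","lever_pad","bore_mouth"]:
    for h in r.search_frame(s,k)[:2]: print(k,round(h["p"],2),np.round(h["xy"],1),np.round(pt(s,*h["xy"]),3))
P=cloud(s); 
try: gauge(s,P,"w")
except Exception as e: print(e)
```

```text
62.72688681187403 cam in tool [ 0.064 -0.003 -0.131] [[-0.0, -0.96, -0.27], [1.0, -0.0, -0.01], [0.01, -0.27, 0.96]]
gauge 0.95 [323.2 173.2] [0.441 0.196 0.054]
rod_knob 0.74 [320.9 192.4] [0.443 0.188 0.106]
rod_knob 0.25 [381.9  44.2] [0.416 0.334 0.004]
lever_pad 0.89 [320.7 152.5] [0.426 0.212 0.063]
bore_mouth 0.7 [507.  147.5] [0.574 0.323 0.048]
bore_mouth 0.45 [322.9 192.4] [0.444 0.189 0.106]
w bridge [427.1 177.4] [ 84.1 103.8] 36.3 2532
knob top [0.4352 0.1989 0.3116] 0.3322 14657
red [0.4235 0.2169 0.0655] 216
lever dir [ 0.51  -0.681 -0.525] az -53.2
```

View pics/w1.png

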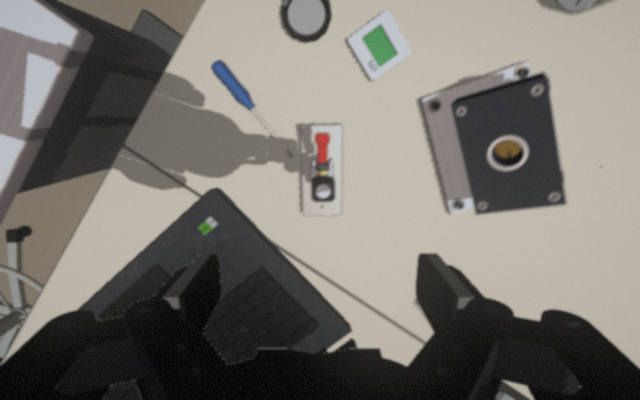

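```bash
cat >> g.py <<'E'
def bridge(s,P,seed):
    m=((np.abs(P[...,2]-0.014)<0.0045)).astype(np.uint8); m=cv2.morphologyEx(m,cv2.MORPH_OPEN,np.ones((5,5)))
    n,l,st,ce=cv2.connectedComponentsWithStats(m); 
    best=min([i for i in range(1,n) if st[i,4]>150],key=lambda i:np.hypot(*(ce[i]-seed)))
    f,cx,cy=K(s); cnt=cv2.findContours((l==best).astype(np.uint8),cv2.RETR_EXTERNAL,cv2.CHAIN_APPROX_NONE)[0]; cnt=np.vstack([c[:,0] for c in cnt])
    O=np.array(s["origin"]); ray=np.c_[(cnt[:,0]-cx)/f,(cnt[:,1]-cy)/f,np.ones(len(cnt))]@rot(s).T
    X=O+ray*((0.014-O[2])/ray[:,2])[:,None]; c,sz,a=cv2.minAreaRect((X[:,:2]*1000).astype(np.float32)); print("bridge c",np.round(c,1),"size",np.round(sz,1),"ang",round(a,1))
E
python3 - <<'E'
from g import *
s=dict(np.load("w1.npz")); P=cloud(s)
bridge(s,P,(322,170))
k=np.zeros((400,640),bool); k[175:210,305:340]=1; k&=(P[...,2]>0.098)&(P[...,2]<0.115)
print("knob",P[k].mean(0),np.median(P[k],0),k.sum())
(c,sz,a)=cv2.minAreaRect((P[k][:,:2]*1000).astype(np.float32)); print(c,sz,a)
fitall(s,"w",(0.564,0.314))
rd=red(s,P); rd[220:]=0; Z=P[rd]; print(len(Z),np.degrees(np.arctan2(*(Z.mean(0)[:2]-np.median(P[k],0)[:2])[::-1])), Z.mean(0), Z[:,2].max())
E
```

```text
bridge c [442.2 189. ] size [ 45.7 103. ] ang 36.3
knob [0.44189681 0.18989509 0.10520845] [0.44180339 0.1899775  0.10552376] 549
(442.5154724121094, 189.4628448486328) (19.865144729614258, 20.678117752075195) 36.155914306640625
w face n [-0.287 -0.409  0.866] tilt 29.97 az -125.02 7492
ring n 600 r 0.0149 mouth [0.565  0.3134 0.0716]
218 nan [nan nan nan] nan
```

Run:
```python
from plan import *
plan([0.4422,0.1892,0.089],Rt(36.2),5,0.2)
```

```text
[0.01, 0.02, 0.78, 0.0, 0.0, 0.0, 0.2] ,[0.01, 0.03, 0.78, 0.0, 0.0, 0.0, 0.2] ,[0.01, 0.02, 0.78, 0.0, 0.0, 0.0, 0.2] ,[0.01, 0.03, 0.78, 0.0, 0.0, 0.0, 0.2] ,[0.02, 0.02, 0.78, 0.0, 0.0, -0.01, 0.2] 

end [0.442  0.1892 0.0889] 0.0014982978552740532 max shift mm 31.195189875647532
```

>>> apply_moves:
  commands:
    - [0.01,0.02,0.78,0,0,0,0.2]
    - [0.01,0.03,0.78,0,0,0,0.2]
    - [0.01,0.02,0.78,0,0,0,0.2]
    - [0.01,0.03,0.78,0,0,0,0.2]
    - [0.02,0.02,0.78,0,0,0,0.2]

```text
time_s: 3.85
eef_pos: [0.4425, 0.1881, 0.0883]
tcp_rot: [1.435, 2.794, 0.0]
force: [0.5, -0.1, -0.3]
opening: 0.0512
finger_force: 0.0
```

>>> apply_moves:
  commands:
    - [0,0,0,0,0,0,0.2]
    - [0,0,0,0,0,0,-0.6]
    - [0,0,0,0,0,0,-0.8]
    - [0,0,0,0,0,0,-1]
    - [0,0,0,0,0,0,-1]

```text
time_s: 4.35
eef_pos: [0.4437, 0.1897, 0.0908]
tcp_rot: [1.43, 2.795, 0.002]
force: [-0.4, -0.8, 2.4]
opening: 0.019
finger_force: 60.3
```

>>> apply_moves:
  commands:
    - [0,0,0,0,0,0,-1]
    - [0,0,0,0,0,0,-1]
    - [0,0,0,0,0,0,-1]

```text
time_s: 4.65
eef_pos: [0.4436, 0.1898, 0.0901]
tcp_rot: [1.43, 2.795, 0.002]
force: [0.5, -1.9, 6.0]
opening: 0.0191
finger_force: 60.8
```

Run:
```python
from plan import *
M=np.array([0.565,0.3134,0.0715]);n=np.array([-.286,-.411,.866]);n/=np.linalg.norm(n)
p,A=plan([0.45,0.195,0.19],Rt(36.2),5,-1)
plan(M+n*(0.086+0.04),Rt(55.1,n),10,-1,p,A)
```

```text
[0.0, 0.04, -0.5, 0.0, 0.0, 0.0, -1] ,[0.0, 0.04, -0.5, 0.0, 0.0, 0.0, -1] ,[0.0, 0.04, -0.5, 0.0, 0.0, 0.0, -1] ,[0.0, 0.05, -0.5, 0.0, 0.0, 0.0, -1] ,[0.01, 0.04, -0.5, 0.0, 0.0, -0.01, -1] 

end [0.4499 0.195  0.1901] 0.0026564022033611903 max shift mm 20.05263194002615
[0.02, 0.26, 0.02, -0.07, 0.01, -0.04, -1] ,[0.01, 0.26, 0.04, -0.07, 0.01, -0.04, -1] ,[0.0, 0.25, 0.05, -0.06, 0.01, -0.04, -1] ,[-0.01, 0.25, 0.07, -0.07, 0.01, -0.04, -1] ,[-0.02, 0.25, 0.08, -0.06, 0.01, -0.04, -1] 
[-0.02, 0.24, 0.09, -0.07, 0.01, -0.04, -1] ,[-0.03, 0.24, 0.1, -0.07, 0.01, -0.04, -1] ,[-0.04, 0.23, 0.11, -0.06, 0.01, -0.04, -1] ,[-0.05, 0.22, 0.13, -0.07, 0.02, -0.04, -1] ,[-0.06, 0.21, 0.13, -0.06, 0.01, -0.04, -1] 

end [0.5289 0.2616 0.1808] 0.005264169274195594 max shift mm 10.38258258288526
```

>>> apply_moves:
  commands:
    - [0,0.02,-0.3,0,0,0,-1]
    - [0,0.04,-0.5,0,0,0,-1]
    - [0,0.05,-0.6,0,0,0,-1]
    - [0,0.05,-0.6,0,0,0,-1]
    - [0.01,0.05,-0.5,0,0,-0.01,-1]

```text
time_s: 5.15
eef_pos: [0.4483, 0.1951, 0.1897]
tcp_rot: [-1.419, -2.801, 0.0]
force: [0.8, 0.4, -4.7]
opening: 0.0183
finger_force: 61.7
```

>>> apply_moves:
  commands:
    - [0.02,0.26,0.02,-0.07,0.01,-0.04,-1]
    - [0.01,0.26,0.04,-0.07,0.01,-0.04,-1]
    - [0,0.25,0.05,-0.06,0.01,-0.04,-1]
    - [-0.01,0.25,0.07,-0.07,0.01,-0.04,-1]
    - [-0.02,0.25,0.08,-0.06,0.01,-0.04,-1]

```text
time_s: 5.65
eef_pos: [0.4872, 0.2283, 0.183]
tcp_rot: [1.153, 2.811, 0.379]
force: [-0.1, -0.0, -4.5]
opening: 0.019
finger_force: 61.7
```

>>> apply_moves:
  commands:
    - [-0.02,0.24,0.09,-0.07,0.01,-0.04,-1]
    - [-0.03,0.24,0.1,-0.07,0.01,-0.04,-1]
    - [-0.04,0.23,0.11,-0.06,0.01,-0.04,-1]
    - [-0.05,0.22,0.13,-0.07,0.02,-0.04,-1]
    - [-0.06,0.21,0.13,-0.06,0.01,-0.04,-1]

```text
time_s: 6.15
eef_pos: [0.5264, 0.2616, 0.1781]
tcp_rot: [0.874, 2.761, 0.738]
force: [-1.0, -0.1, -4.3]
opening: 0.0185
finger_force: 61.8
```

>>> apply_moves:
  commands:
    - [0,0,0,0,0,0,-1]
    - [0,0,0,0,0,0,-1]
    - [0,0,0,0,0,0,-1]

```text
time_s: 6.45
eef_pos: [0.5273, 0.2615, 0.1792]
tcp_rot: [0.876, 2.76, 0.736]
force: [0.4, 0.7, -4.4]
opening: 0.019
finger_force: 61.8
```

```bash
cat > br.py <<'E'
from fit import *
M=np.array([0.565,0.3134,0.0715]);n=np.array([-.286,-.411,.866]);n/=np.linalg.norm(n)
a=np.radians(55.1); xg=np.array([np.cos(a),np.sin(a),0]); xg-=n*(xg@n); xg/=np.linalg.norm(xg); yg=np.cross(n,xg)
def br(s,h,tag,tol=0.006):
    P=cloud(s); L=np.stack([(P-M)@xg,(P-M)@yg,(P-M)@n],-1)
    m=(np.abs(L[...,2]-h-0.01)<tol)&(np.abs(L[...,0])<0.035)&(np.abs(L[...,1])<0.07)
    m=cv2.morphologyEx(m.astype(np.uint8),cv2.MORPH_OPEN,np.ones((3,3)))>0
    Q=L[m]; A=np.c_[Q[:,:2],np.ones(len(Q))]; w=np.ones(len(Q),bool)
    for _ in range(5):
        c=np.linalg.lstsq(A[w],Q[w,2],rcond=None)[0]; e=Q[:,2]-A@c; w=np.abs(e)<0.002
    print(tag,"bridge top: slopes deg x,y",np.degrees(c[:2]).round(2),"height under mm",(c[2]*1000-10).round(2),w.sum(),"rms",e[w].std().round(5))
    rc=cv2.minAreaRect((Q[w][:,:2]*1000).astype(np.float32)); print("  rect c",np.round(rc[0],1),np.round(rc[1],1),round(rc[2],1))
    for nm,k in (("knob",(np.abs(L[...,0])<.02)&(np.abs(L[...,1])<.02)&(L[...,2]>h+.06)&(L[...,2]<h+.106)),):
        print("  ",nm,k.sum(),np.nanmedian(L[k],0).round(4) if k.sum() else "",np.nanmax(L[k][:,2]) if k.sum() else "")
    rd=red(s,P)&(np.abs(L[...,0])<.04)&(np.abs(L[...,1])<.09)&(L[...,2]>0.02); Z=L[rd]
    if len(Z): print("   red",len(Z),Z.mean(0).round(4),"far end",Z[Z[:,1]>np.percentile(Z[:,1],70)].mean(0).round(4))
    return L
E
python3 - <<'E'
from br import *
ims=[]
for nm in ["scene","top","wrist"]:
    s=r.snapshot(nm); br(s,0.04,nm); f=s["frame"]; ims.append(f)
c=[cv2.resize(ims[0][150:270,240:420],(400,267)),cv2.resize(ims[1][130:250,230:410],(400,267))]
cv2.imwrite("pics/d.png",np.vstack([np.hstack(c),cv2.resize(ims[2],(800,500))[:330]]))
E
```

```text
scene bridge top: slopes deg x,y [-0.71 -0.35] height under mm 37.86 651 rms 0.00097
  rect c [-2.6  4.3] [ 45.7 103.2] 0.1
   knob 278 [-0.0005  0.01    0.1365] 0.1458497314023509
   red 27 [-0.      0.0382  0.1005] far end [1.000e-04 4.630e-02 1.047e-01]
top bridge top: slopes deg x,y [ 0.08 -0.07] height under mm 37.07 488 rms 0.00104
  rect c [-1.2  4.1] [ 43.7 104. ] 1.8
   knob 51 [0.0051 0.0132 0.1325] 0.14529616916034624
   red 70 [-0.0017  0.0358  0.0974] far end [-0.0016  0.0457  0.1031]
wrist bridge top: slopes deg x,y [-1.04 -0.22] height under mm 38.0 4574 rms 0.00068
  rect c [-3.2 15.9] [45.9 75.1] 0.3
   knob 4195 [-0.001   0.0083  0.1393] 0.1459653968911333
   red 1017 [-0.0018  0.0353  0.0996] far end [-0.0017  0.0448  0.105 ]
```

View pics/d.png

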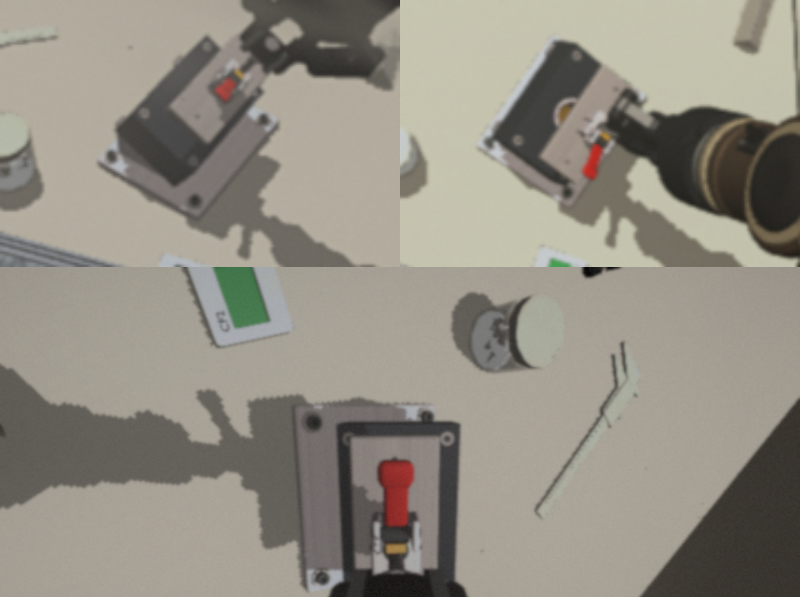

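```bash
cat >> br.py <<'E'
def edges(s,h,tag,x0=0.0,y0=0.0):
    # face & bridge far (+y) edge and x edges using ray-plane intersection of colour classes
    P=cloud(s); L=np.stack([(P-M)@xg,(P-M)@yg,(P-M)@n],-1)
    def ext(m,ax,lo,hi,o):
        out=[]
        for t in np.arange(lo,hi,0.004):
            k=m&(L[...,o]>t)&(L[...,o]<t+.004)
            if k.sum()>4: v=L[k][:,ax]; out.append((v.min(),v.max()))
        return np.round(np.median(np.array(out),0)*1000,1) if out else None
    face=(np.abs(L[...,2])<.0035)&(np.abs(L[...,0])<.05)&(np.abs(L[...,1])<.07)
    bridge=(np.abs(L[...,2]-h-.01)<.0035)&(np.abs(L[...,0])<.035)&(np.abs(L[...,1])<.07)
    print(tag,"face y",ext(face,1,-.035,.035,0),"face x at +y end",ext(face,0,.02,.05,1),"| bridge y",ext(bridge,1,-.018,.018,0),"x",ext(bridge,0,.02,.048,1))
E
python3 - <<'E'
from br import *
for nm in ["scene","top","wrist"]:
    s=r.snapshot(nm); edges(s,0.0377,nm)
for f in ["scene0","top0","w1"]: edges(dict(np.load(f+".npz")),0.3,f)
E
```

```text
scene face y [29.3 57.8] face x at +y end [-37.6  37. ] | bridge y [-42.4  53.9] x [-24.2  20.5]
top face y [-55.   59.1] face x at +y end [ 3.8 37.1] | bridge y [-47.2  55.3] x [-18.7  20.1]
wrist face y [50.8 56.9] face x at +y end [-39.2  36.3] | bridge y [13.9 53.2] x [-25.9  19.8]
scene0 face y [-57.6  58.1] face x at +y end [-37.5  37. ] | bridge y None x None
top0 face y [-55.6  59.2] face x at +y end [-38.3  37. ] | bridge y None x None
w1 face y [-59.   57.1] face x at +y end [-39.5  36.5] | bridge y None x [-35. -29.]
```

>>> apply_moves:
  commands:
    - [-0.05,0.01,0.1,-0.02,0,0,-1]
    - [0,0,0.2,0,0,0,-1]
    - [0,0,0.2,0,0,0,-1]
    - [0,0,0.1,0,0,0,-1]
    - [0,0,0.1,0,0,0,-1]

```text
time_s: 7.25
eef_pos: [0.5379, 0.2726, 0.1549]
tcp_rot: [0.873, 2.749, 0.758]
force: [0.5, 0.2, -3.6]
opening: 0.019
finger_force: 61.8
```

Run:
```python
from br import *
st=r.sense(); A=R.from_rotvec(st["tcp_rot"]).as_matrix(); d=st["eef_pos"]-M
print("tcp L",(d@xg).round(4),(d@yg).round(4),(d@n).round(4),"tool z err deg",np.degrees([A[:,2]@xg,A[:,2]@yg]).round(2),"yaw",np.degrees(A[:,1]@yg).round(2),st["force"].round(1))
for nm in ["scene","top","wrist"]:
    s=r.snapshot(nm); br(s,0.0097,nm,0.004); edges(s,0.0097,nm)
```

```text
tcp L -0.0007 -0.0011 0.0967 tool z err deg [ 0.74 -0.1 ] yaw -0.28 [ 0.5  0.2 -3.6]
scene bridge top: slopes deg x,y [-0.25 -0.2 ] height under mm 9.18 575 rms 0.00099
  rect c [-0.2  2.2] [ 45.8 100.9] 0.3
   knob 259 [1.000e-04 7.400e-03 1.072e-01] 0.11547546805081807
   red 27 [0.0016 0.0374 0.0734] far end [0.002  0.0448 0.0773]
scene face y [44.1 57.8] face x at +y end [-37.6  37.1] | bridge y [-42.3  52.1] x [-22.6  22.2]
top bridge top: slopes deg x,y [-0.14  0.25] height under mm 8.27 396 rms 0.00103
  rect c [2.1 1.5] [101.9  40.5] 89.7
   knob 46 [0.0064 0.0111 0.1039] 0.11224484404451823
   red 65 [-0.0005  0.034   0.0688] far end [-0.0001  0.0441  0.0753]
top face y [-55.5  59. ] face x at +y end [-37.9  37.2] | bridge y [-48.5  53.4] x [-18.   21.1]
wrist bridge top: slopes deg x,y [-0.22 -0.25] height under mm 9.21 4578 rms 0.00068
  rect c [-1.7 14. ] [45.9 74.9] 0.2
   knob 4123 [-0.0009  0.0059  0.1104] 0.11565509608508188
   red 1023 [-0.0011  0.0334  0.0707] far end [-0.0011  0.0429  0.0761]
wrist face y [50.9 57. ] face x at +y end [-39.3  36.5] | bridge y [11.2 51.5] x [-24.5  21. ]
```

>>> apply_moves:
  commands:
    - [0,0,0.07,0,0,0,-1]
    - [0,0,0.06,0,0,0,-1]
    - [0,0,0.05,0,0,0,-1]
    - [0,0,0,0,0,0,-1]

```text
time_s: 7.8
eef_pos: [0.5401, 0.2753, 0.1492]
tcp_rot: [0.873, 2.749, 0.758]
force: [-0.4, 0.0, -4.6]
opening: 0.0188
finger_force: 61.8
```

>>> apply_moves:
  commands:
    - [0,0,0.05,0,0,0,-1]
    - [0,0,0.03,0,0,0,-1]
    - [0,0,0,0,0,0,-1]

```text
time_s: 8.1
eef_pos: [0.5414, 0.2765, 0.1468]
tcp_rot: [0.872, 2.748, 0.758]
force: [-0.7, -1.2, -3.8]
opening: 0.019
finger_force: 62.1
```

>>> apply_moves:
  commands:
    - [0,0,0.05,0,0,0,-1]
    - [0,0,0.05,0,0,0,-1]
    - [0,0,0,0,0,0,-1]

```text
time_s: 8.4
eef_pos: [0.5427, 0.2782, 0.1434]
tcp_rot: [0.873, 2.748, 0.758]
force: [-1.5, -2.8, -0.9]
opening: 0.0189
finger_force: 62.4
```

Run:
```python
from br import *
st=r.sense(); A=R.from_rotvec(st["tcp_rot"]).as_matrix(); d=st["eef_pos"]-M
print("tcp L",(d@xg).round(4),(d@yg).round(4),(d@n).round(4),"tool z err deg",np.degrees([A[:,2]@xg,A[:,2]@yg]).round(2),"F",(st["force"]@xg).round(1),(st["force"]@yg).round(1),(st["force"]@n).round(1))
for nm in ["scene","wrist"]:
    s=r.snapshot(nm); br(s,0.0,nm,0.004); edges(s,0.0,nm)
```

```text
tcp L -0.0001 -0.0018 0.0831 tool z err deg [ 0.8  -0.18] F -3.1 -0.4 0.8
scene bridge top: slopes deg x,y [-0.4  -0.14] height under mm -0.31 516 rms 0.001
  rect c [0.2 4.8] [45.5 98. ] 0.0
   knob 256 [0.0002 0.0072 0.095 ] 0.1054785901646241
   red 27 [0.0019 0.036  0.0634] far end [0.0019 0.0431 0.0672]
scene face y [49.1 58. ] face x at +y end [-37.4  37. ] | bridge y [-37.7  51.6] x [-22.1  22.2]
wrist bridge top: slopes deg x,y [-0.09 -0.18] height under mm -0.17 4714 rms 0.00069
  rect c [-1.  15.8] [46.  70.1] 0.2
   knob 4367 [-0.0004  0.0058  0.097 ] 0.10596175036135122
   red 1087 [-0.0005  0.0327  0.0614] far end [-0.0005  0.0422  0.0668]
wrist face y [50.7 56.8] face x at +y end [-39.3  36.4] | bridge y [11.1 50.5] x [-23.9  21.7]
```

>>> apply_moves:
  commands:
    - [0,0,0.06,0,0,0,-1]
    - [0,0,0.06,0,0,0,-1]
    - [0,0,0.05,0,0,0,-1]
    - [0,0,0,0,0,0,-1]
    - [0,0,0,0,0,0,-1]

```text
time_s: 9.0
eef_pos: [0.5445, 0.2811, 0.1374]
tcp_rot: [0.873, 2.748, 0.758]
force: [0.2, -2.7, -2.4]
opening: 0.0189
finger_force: 62.2
```

>>> apply_moves:
  commands:
    - [0,0,0,0,0,0,-0.4]
    - [0,0,0,0,0,0,-0.3]
    - [0,0,0,0,0,0,-0.3]
    - [0,0,-0.2,0,0,0,-0.3]
    - [0,0,-0.5,0,0,0,-0.3]

```text
time_s: 9.5
eef_pos: [0.5351, 0.2695, 0.1608]
tcp_rot: [0.873, 2.751, 0.757]
force: [0.5, -0.2, 0.3]
opening: 0.0298
finger_force: 0.0
```

Run:
```python
from br import *
st=r.sense(); A=R.from_rotvec(st["tcp_rot"]).as_matrix(); d=st["eef_pos"]-M
print("tcp L",(d@xg).round(4),(d@yg).round(4),(d@n).round(4),"tool z err deg",np.degrees([A[:,2]@xg,A[:,2]@yg]).round(2),"F",(st["force"]@xg).round(1),(st["force"]@yg).round(1),(st["force"]@n).round(1))
ims=[]
for nm in ["scene","top","wrist"]:
    s=r.snapshot(nm); br(s,0.0,nm,0.004); edges(s,0.0,nm); ims.append(s["frame"])
c=[cv2.resize(ims[0][150:270,240:420],(400,267)),cv2.resize(ims[1][130:250,230:410],(400,267))]
cv2.imwrite("pics/e.png",np.vstack([np.hstack(c),cv2.resize(ims[2],(800,500))[:330]]))
```

```text
tcp L -0.0013 -0.0006 0.1039 tool z err deg [ 0.69 -0.03] F 0.3 -0.5 0.2
scene bridge top: slopes deg x,y [0.03 0.02] height under mm -0.18 589 rms 0.00101
  rect c [-0.8  0.8] [103.8  45.9] 90.0
   knob 177 [-0.0011  0.0063  0.0897] 0.10599147798623487
   red 26 [0.0008 0.0359 0.0634] far end [-0.0003  0.043   0.0672]
scene face y [49.2 58. ] face x at +y end [-37.7  37. ] | bridge y [-38.6  51.7] x [-23.2  21.8]
top bridge top: slopes deg x,y [ 0.64 -0.08] height under mm -1.05 483 rms 0.00106
  rect c [0.8 1.9] [ 44.5 103.7] 2.1
   knob 52 [-0.0021  0.0092  0.0888] 0.10591752017703333
   red 65 [-0.0014  0.0339  0.0596] far end [-0.0013  0.0439  0.0657]
top face y [-55.8  59. ] face x at +y end [-37.9  37.2] | bridge y [-48.9  53.1] x [-17.2  21.4]
wrist bridge top: slopes deg x,y [-0.08 -0.15] height under mm -0.21 4611 rms 0.00068
  rect c [-2.2 -1.1] [ 45.9 103.4] 0.1
   knob 2231 [-0.0021  0.0027  0.0904] 0.10598046123096223
   red 843 [-0.0016  0.0326  0.0613] far end [-0.0016  0.0421  0.0668]
wrist face y [-58.9  56.8] face x at +y end [-39.2  36.4] | bridge y [-52.5  50.5] x [-25.   20.5]
```

View pics/e.png

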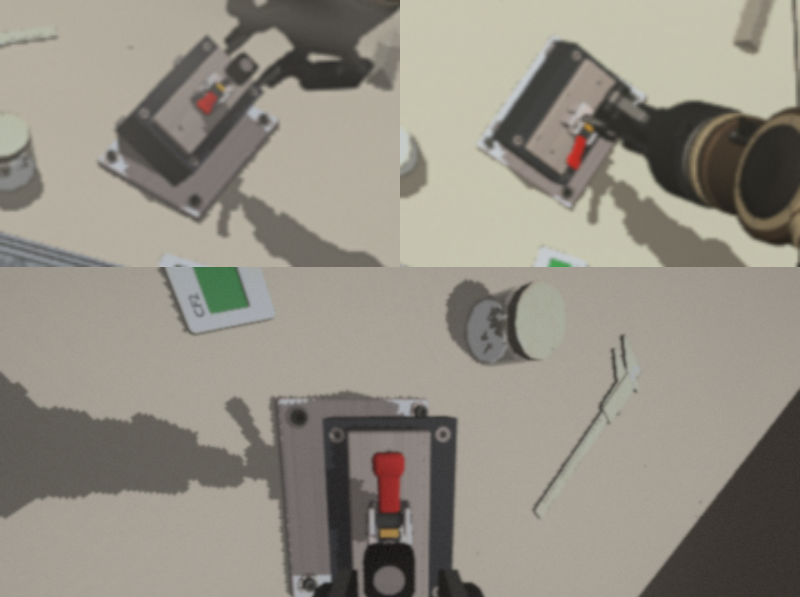

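Gauge is seated flat and upright with the knob freed. Now retract, shut the fingers, and push the knob top.

>>> apply_moves:
  commands:
    - [0,0,-0.35,0.02,0,0,-0.3]
    - [0,0,0,0,0,0,-1]
    - [0,0,0,0,0,0,-1]
    - [0,0,0,0,0,0,-1]

```text
time_s: 10.05
eef_pos: [0.5317, 0.2636, 0.1728]
tcp_rot: [0.876, 2.759, 0.737]
force: [-0.1, -0.2, -1.0]
opening: -0.0
finger_force: 0.0
```

>>> apply_moves:
  commands:
    - [0,0,0.2,0,0,0,-1]
    - [0,0,0.1,0,0,0,-1]
    - [0,0,0.08,0,0,0,-1]
    - [0,0,0.05,0,0,0,-1]
    - [0,0,0,0,0,0,-1]

```text
time_s: 10.55
eef_pos: [0.5367, 0.2706, 0.158]
tcp_rot: [0.876, 2.759, 0.737]
force: [0.3, 0.2, 0.2]
opening: -0.0004
finger_force: 0.0
```

```bash
cat > st.py <<'E'
from br import *
st=r.sense(); A=R.from_rotvec(st["tcp_rot"]).as_matrix(); d=st["eef_pos"]-M
print("t",st["time_s"],"tcp L",(d@xg).round(4),(d@yg).round(4),(d@n).round(4),"tz err",np.degrees([A[:,2]@xg,A[:,2]@yg]).round(2),"F",(st["force"]@xg).round(1),(st["force"]@yg).round(1),(st["force"]@n).round(1),st["opening"])
E
python3 st.py
```

```text
t 10.55 tcp L -0.0011 -0.0012 0.1006 tz err [-0.15 -0.11] F 0.4 -0.1 -0.0 -0.00036504547296487076
```

>>> apply_moves:
  commands:
    - [0,0,0.04,0,0,0,-1]
    - [0,0,0.03,0,0,0,-1]
    - [0,0,0.03,0,0,0,-1]
    - [0,0,0,0,0,0,-1]

```text
time_s: 10.95
eef_pos: [0.5381, 0.2722, 0.1552]
tcp_rot: [0.876, 2.758, 0.738]
force: [-0.5, -0.6, 0.4]
opening: -0.0002
finger_force: 0.5
```

```bash
python3 st.py
python3 - <<'E'
from br import *
s=r.snapshot("wrist"); L=br(s,0.0,"w",0.004)
E
```

```text
t 10.95 tcp L -0.0007 -0.0014 0.097 tz err [-0.11 -0.15] F -0.5 0.0 0.7 -0.0002070768262257244
w bridge top: slopes deg x,y [-0.04 -0.09] height under mm -0.22 4567 rms 0.00067
  rect c [-2.2  8.1] [45.9 85.8] 0.1
   knob 1652 [-0.0016  0.0082  0.0913] 0.10599526816702395
   red 920 [-0.0016  0.0327  0.0613] far end [-0.0016  0.0421  0.0668]
```

>>> apply_moves:
  commands:
    - [0,0,0.03,0,0,0,-1]
    - [0,0,0.03,0,0,0,-1]
    - [0,0,0,0,0,0,-1]

```text
time_s: 11.3
eef_pos: [0.5388, 0.2732, 0.153]
tcp_rot: [0.876, 2.758, 0.737]
force: [-1.9, 0.2, 0.6]
opening: -0.0004
finger_force: 0.6
```

>>> apply_moves:
  commands:
    - [0,0,0.03,0,0,0,-1]
    - [0,0,0.03,0,0,0,-1]
    - [0,0,0,0,0,0,-1]

```text
time_s: 11.6
eef_pos: [0.5395, 0.2742, 0.1509]
tcp_rot: [0.876, 2.758, 0.737]
force: [-0.3, 0.1, 0.6]
opening: 0.0
finger_force: 0.3
```

```bash
python3 st.py
```

```text
t 11.6 tcp L -0.0007 -0.0015 0.0921 tz err [-0.11 -0.15] F 0.2 0.3 0.6 2.3043561201942864e-05
```

Run:
```python
from br import *
ims=[]
for nm in ["scene","wrist"]:
    s=r.snapshot(nm); ims.append(s["frame"])
    if nm=="wrist": br(s,0,"w",.004); print([ (round(h["p"],2),np.round(h["xy"],0)) for h in r.search_frame(s,"rod_knob")[:2]])
cv2.imwrite("pics/f.png",np.hstack([cv2.resize(ims[0][160:250,270:390],(400,300)),cv2.resize(ims[1][170:320,220:420],(400,300))]))
```

```text
w bridge top: slopes deg x,y [ 0.04 -0.15] height under mm -0.22 4723 rms 0.0007
  rect c [-2.2  8.7] [46.  84.3] 0.1
   knob 2006 [-0.0017  0.0081  0.0905] 0.10599277122321087
   red 970 [-0.0016  0.0327  0.0613] far end [-0.0016  0.0422  0.0668]
[(0.72, array([313., 237.]))]
```

View pics/f.png

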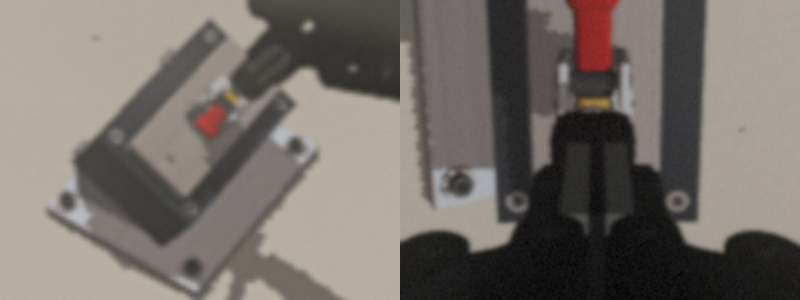

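>>> apply_moves:
  commands:
    - [0,0,0.03,0,0,0,-1]
    - [0,0,0.02,0,0,0,-1]
    - [0,0,0,0,0,0,-1]

```text
time_s: 12.05
eef_pos: [0.5402, 0.275, 0.1493]
tcp_rot: [0.876, 2.758, 0.738]
force: [0.8, -0.7, 0.5]
opening: 0.0003
finger_force: 0.6
```

```bash
python3 st.py
```

```text
t 12.05 tcp L -0.0006 -0.0016 0.0902 tz err [-0.1  -0.16] F 0.1 -1.1 0.5 0.0002638697592887953
```

>>> apply_moves:
  commands:
    - [0,0,0.02,0,0,0,-1]
    - [0,0,0.02,0,0,0,-1]

```text
time_s: 12.25
eef_pos: [0.5407, 0.2756, 0.1481]
tcp_rot: [0.875, 2.758, 0.738]
force: [-4.9, -6.0, 9.3]
opening: 0.0004
finger_force: 6.0
```

>>> apply_moves:
  commands:
    - [0,0,0.02,0,0,0,-1]
    - [0,0,0.02,0,0,0,-1]

```text
time_s: 12.45
eef_pos: [0.5413, 0.2762, 0.1483]
tcp_rot: [0.874, 2.757, 0.739]
force: [-10.6, -9.8, 20.0]
opening: -0.0
finger_force: 12.0
```

```bash
python3 st.py
```

```text
t 12.45 tcp L 0.0003 -0.0018 0.0886 tz err [-0.03 -0.14] F -2.2 3.1 24.4 -1.7987497411785147e-05
```

Bottomed (the force rose to 24 N at TCP height 88.7 mm). Ease off to a light touch and stand there.

>>> apply_moves:
  commands:
    - [0,0,-0.03,0,0,0,-1]
    - [0,0,0,0,0,0,-1]
    - [0,0,0,0,0,0,-1]
    - [0,0,0,0,0,0,-1]
    - [0,0,0,0,0,0,-1]

```text
time_s: 12.95
eef_pos: [0.5413, 0.276, 0.1485]
tcp_rot: [0.875, 2.757, 0.739]
force: [-4.1, -3.8, 7.7]
opening: 0.0001
finger_force: 4.2
```

```bash
python3 st.py
```

```text
t 12.95 tcp L 0.0002 -0.0019 0.0888 tz err [-0.03 -0.19] F -0.8 1.2 9.4 8.900194018198096e-05
```

>>> apply_moves:
  commands:
    - [0,0,-0.25,0,0,0,-1]
    - [0,0,-0.5,0,0,0,-1]
    - [0.55,-0.02,0,0,0,0,-1]
    - [0.6,-0.01,0,0,0,0,-1]
    - [0,0,0,0,0,0,-1]

```text
time_s: 13.45
eef_pos: [0.4908, 0.2899, 0.1722]
tcp_rot: [0.874, 2.762, 0.737]
force: [-0.0, -0.5, -0.0]
opening: 0.0002
finger_force: 0.0
```

```bash
python3 st.py
python3 - <<'E'
from br import *
for nm in ["scene","wrist","top"]:
    s=r.snapshot(nm); L=br(s,0,nm,.004)
    k=(np.abs(L[...,0]+.001)<.008)&(np.abs(L[...,1])<.008)&(L[...,2]>.06)&(L[...,2]<.1); print("knob top z",k.sum(),np.nanmedian(L[k],0).round(4),np.nanpercentile(L[k][:,2],90))
E
```

```text
t 13.45 tcp L -0.0031 0.0475 0.118 tz err [-0.23  0.04] F -0.4 -0.2 0.2 0.00021059240802193325
scene bridge top: slopes deg x,y [ 0.81 -0.17] height under mm -0.05 502 rms 0.00097
  rect c [-1.7  5.3] [45.7 95.5] 0.8
   knob 4 [0.0079 0.001  0.0645] 0.06758074488632368
   red 27 [-0.0009  0.0367  0.0639] far end [-0.0015  0.0439  0.0681]
knob top z 0 [nan nan nan] nan
wrist bridge top: slopes deg x,y [ 0.48 -0.29] height under mm 0.2 2646 rms 0.00069
  rect c [-3.5 28.2] [45.5 45.9] 0.8
   knob 0  
   red 243 [-0.0033  0.0415  0.0666] far end [-0.0034  0.0443  0.0668]
knob top z 0 [nan nan nan] nan
top bridge top: slopes deg x,y [ 1.18 -0.16] height under mm -0.52 541 rms 0.00105
  rect c [-1.9  1.6] [ 46.3 103.5] 0.3
   knob 120 [0.0001 0.0026 0.076 ] 0.08028401874386111
   red 29 [-0.0007  0.0301  0.0576] far end [0.0003 0.0421 0.0646]
knob top z 72 [0.0012 0.0001 0.0767] 0.07869046119208462
  return np.nanmean(a, axis, out=out, keepdims=keepdims)
  return np.nanmean(a, axis, out=out, keepdims=keepdims)
```

```bash
cat > pl.py <<'E'
from br import *
from plan import plan
R0=np.c_[yg,xg,-n]
def go(x,y,z,th,N,p=None,A=None):
    return plan(M+x*xg+y*yg+z*n,R0@R.from_euler("y",th,degrees=True).as_matrix(),N,-1,p,A)
E
python3 - <<'E'
from pl import *
p,A=go(.003,-.035,.118,17,5)
p,A=go(.004,-.036,.032,17,5,p,A)
go(.004,-.036,.022,17,5,p,A)
E
```

```text
[-0.4, 0.02, 0.0, 0.0, 0.08, 0.0, -1] ,[-0.39, 0.02, -0.02, 0.0, 0.08, 0.0, -1] ,[-0.39, 0.03, -0.05, 0.0, 0.07, 0.0, -1] ,[-0.39, 0.02, -0.07, 0.0, 0.08, 0.0, -1] ,[-0.39, 0.03, -0.09, 0.0, 0.07, -0.01, -1] 

end [0.5616 0.2471 0.1753] 0.003599117994260151 max shift mm 15.848110089870051
[-0.13, 0.0, 0.41, 0.0, 0.0, 0.0, -1] ,[-0.13, 0.0, 0.41, 0.0, 0.0, 0.0, -1] ,[-0.13, 0.01, 0.41, 0.0, 0.0, 0.0, -1] ,[-0.13, 0.0, 0.41, 0.0, 0.0, 0.0, -1] ,[-0.13, 0.01, 0.41, 0.0, 0.0, 0.0, -1] 

end [0.5875 0.2824 0.1012] 0.003599117994260151 max shift mm 17.212623149058892
[-0.01, 0.0, 0.05, 0.0, 0.0, 0.0, -1] ,[-0.01, 0.0, 0.05, 0.0, 0.0, 0.0, -1] ,[-0.02, 0.0, 0.05, 0.0, 0.0, 0.0, -1] ,[-0.01, 0.0, 0.05, 0.0, 0.0, 0.0, -1] ,[-0.02, 0.0, 0.04, 0.0, 0.0, 0.0, -1] 

end [0.5902 0.2866 0.0926] 0.003599117994260151 max shift mm 2.007740462295654
```

>>> apply_moves:
  commands:
    - [-0.4,0.02,0,0,0.08,0,-1]
    - [-0.39,0.02,-0.02,0,0.08,0,-1]
    - [-0.39,0.03,-0.05,0,0.07,0,-1]
    - [-0.39,0.02,-0.07,0,0.08,0,-1]
    - [-0.39,0.03,-0.09,0,0.07,-0.01,-1]

```text
time_s: 14.1
eef_pos: [0.5631, 0.2457, 0.175]
tcp_rot: [-0.754, -2.795, -0.871]
force: [-0.1, 0.3, 0.6]
opening: -0.0001
finger_force: 0.0
```

>>> apply_moves:
  commands:
    - [-0.13,0,0.41,0,0,0,-1]
    - [-0.13,0,0.41,0,0,0,-1]
    - [-0.13,0.01,0.41,0,0,0,-1]
    - [-0.13,0,0.41,0,0,0,-1]
    - [-0.13,0.01,0.41,0,0,0,-1]

```text
time_s: 14.6
eef_pos: [0.5884, 0.2818, 0.0999]
tcp_rot: [-0.756, -2.797, -0.87]
force: [-0.4, 0.1, -0.1]
opening: -0.0001
finger_force: 0.0
```

```bash
python3 st.py
python3 - <<'E'
from br import *
for nm in ["scene","top"]:
    s=r.snapshot(nm); br(s,0,nm,.004)
E
```

```text
t 14.6 tcp L 0.0034 -0.0372 0.0308 tz err [-0.02 16.62] F -0.1 0.4 -0.0 -5.4951159857212235e-05
scene bridge top: slopes deg x,y [ 0.4  -0.11] height under mm 0.11 497 rms 0.00102
  rect c [-1.7  3.4] [45.8 98.2] 0.7
   knob 145 [-0.0019  0.0048  0.0765] 0.08018500040657203
   red 27 [-0.0011  0.0367  0.0641] far end [-0.0014  0.0438  0.0676]
top bridge top: slopes deg x,y [0.2  0.35] height under mm -0.69 456 rms 0.00101
  rect c [-2.2  1.9] [ 46.1 103.2] 1.0
   knob 121 [0.0004 0.0025 0.0756] 0.08122135617220462
   red 66 [-0.003   0.0335  0.0598] far end [-0.0026  0.0435  0.0656]
```

Descend gently onto the free end of the bridge to make sure it is seated.

>>> apply_moves:
  commands:
    - [-0.01,0,0.05,0,0,0,-1]
    - [-0.01,0,0.05,0,0,0,-1]
    - [-0.01,0,0.03,0,0,0,-1]
    - [-0.01,0,0.03,0,0,0,-1]

```text
time_s: 15.1
eef_pos: [0.5889, 0.2853, 0.0958]
tcp_rot: [-0.754, -2.797, -0.87]
force: [-0.2, -1.1, -0.1]
opening: -0.0002
finger_force: 0.0
```

```bash
python3 st.py
```

```text
t 15.1 tcp L 0.004 -0.0357 0.0258 tz err [ 0.   16.66] F -0.9 -0.5 0.4 -0.00017354691569782522
```

>>> apply_moves:
  commands:
    - [-0.01,0,0.03,0,0,0,-1]
    - [-0.01,0,0.03,0,0,0,-1]

```text
time_s: 15.3
eef_pos: [0.5894, 0.2864, 0.0933]
tcp_rot: [-0.754, -2.796, -0.87]
force: [-0.3, -0.7, 3.1]
opening: 0.0001
finger_force: 1.9
```

```bash
python3 st.py
```

```text
t 15.3 tcp L 0.0038 -0.0354 0.023 tz err [-0.02 16.69] F 0.9 -0.1 3.0 0.00011213764704251539
```

>>> apply_moves:
  commands:
    - [0,0,0.02,0,0,0,-1]
    - [0,0,0.01,0,0,0,-1]
    - [0,0,0,0,0,0,-1]

```text
time_s: 15.6
eef_pos: [0.5895, 0.2867, 0.0931]
tcp_rot: [-0.752, -2.797, -0.87]
force: [-2.6, -5.1, 5.7]
opening: 0.0001
finger_force: 4.2
```

```bash
python3 st.py
python3 - <<'E'
from br import *
for nm in ["scene","top"]:
    s=r.snapshot(nm); br(s,0,nm,.004)
E
```

```text
t 15.6 tcp L 0.004 -0.0354 0.0227 tz err [-0.02 16.71] F -2.0 -0.8 7.8 0.00011712857111878862
scene bridge top: slopes deg x,y [0.28 0.34] height under mm -0.38 481 rms 0.00106
  rect c [-1.5  7.4] [46.  90.9] 0.3
   knob 140 [-0.0012  0.005   0.0765] 0.0817064718220964
   red 29 [-0.0004  0.0359  0.0632] far end [-0.0006  0.0431  0.0669]
top bridge top: slopes deg x,y [-0.4  -0.11] height under mm -1.06 414 rms 0.00103
  rect c [-1.9  5. ] [46.1 97.4] 0.8
   knob 126 [0.001  0.0024 0.0759] 0.08070004638038661
   red 67 [-0.0024  0.0332  0.0592] far end [-0.0023  0.0436  0.0652]
```

Run:
```python
from pl import *
p,A=go(.002,-.042,.118,17,4)
p,A=go(-.001,.045,.118,0,5,p,A)
p,A=go(-.001,.0445,.083,0,3,p,A)
```

```text
[0.13, -0.01, -0.58, 0.0, 0.0, 0.0, -1] ,[0.14, -0.01, -0.58, 0.0, 0.0, 0.0, -1] ,[0.13, -0.01, -0.58, 0.0, 0.0, 0.0, -1] ,[0.14, -0.02, -0.59, 0.0, 0.0, 0.0, -1] ,
end [0.5666 0.2422 0.1747] 0.0037605316871428987 max shift mm 23.89003043927207
[0.42, -0.01, 0.13, 0.0, -0.08, 0.0, -1] ,[0.42, -0.01, 0.1, 0.0, -0.07, 0.0, -1] ,[0.43, -0.02, 0.08, 0.0, -0.08, 0.0, -1] ,[0.43, -0.01, 0.05, 0.0, -0.07, 0.0, -1] ,[0.43, -0.02, 0.02, 0.0, -0.08, 0.0, -1] 

end [0.4938 0.2897 0.1732] 0.004455259990375779 max shift mm 17.396917094484838
[0.0, 0.0, 0.29, 0.0, 0.0, 0.0, -1] ,[0.0, 0.0, 0.29, 0.0, 0.0, 0.0, -1] ,[-0.01, 0.0, 0.3, 0.0, 0.0, 0.0, -1] ,
end [0.5043 0.3039 0.1428] 0.004455259990375779 max shift mm 11.726321899874678
```

>>> apply_moves:
  commands:
    - [0.05,0,-0.25,0,0,0,-1]
    - [0.15,-0.01,-0.6,0,0,0,-1]
    - [0.16,-0.01,-0.7,0,0,0,-1]
    - [0.18,-0.02,-0.78,0,0,0,-1]

```text
time_s: 16.1
eef_pos: [0.5656, 0.2426, 0.1741]
tcp_rot: [-0.753, -2.795, -0.868]
force: [0.0, 0.3, 0.6]
opening: 0.0003
finger_force: 0.0
```

>>> apply_moves:
  commands:
    - [0.42,-0.01,0.13,0,-0.08,0,-1]
    - [0.42,-0.01,0.1,0,-0.07,0,-1]
    - [0.43,-0.02,0.08,0,-0.08,0,-1]
    - [0.43,-0.01,0.05,0,-0.07,0,-1]
    - [0.43,-0.02,0.02,0,-0.08,0,-1]

```text
time_s: 16.6
eef_pos: [0.4933, 0.2906, 0.173]
tcp_rot: [0.865, 2.755, 0.739]
force: [-0.4, 0.5, -0.3]
opening: 0.0003
finger_force: 0.0
```

```bash
python3 st.py;  python3 - <<'E'
from br import *
for nm in ["scene","top"]:
    s=r.snapshot(nm); br(s,0,nm,.004)
E
```

```text
t 16.6 tcp L -0.001 0.0458 0.1177 tz err [ 0.07 -0.31] F -0.0 0.6 -0.3 0.0002698037285869295
scene bridge top: slopes deg x,y [0.37 0.02] height under mm -0.3 488 rms 0.00105
  rect c [-1.7  5. ] [45.6 94.7] 0.7
   knob 0  
   red 30 [-0.0006  0.0363  0.0636] far end [-0.0011  0.0441  0.0684]
top bridge top: slopes deg x,y [0.77 0.15] height under mm -0.92 558 rms 0.00103
  rect c [-2.   1.7] [ 46.3 103.9] 0.9
   knob 125 [0.0011 0.0027 0.0758] 0.0796163105057128
   red 33 [-0.0006  0.0298  0.057 ] far end [0.0011 0.0403 0.0635]
```

>>> apply_moves:
  commands:
    - [0,0,0.35,0,0,0,-1]
    - [0,0,0.35,0,0,0,-1]
    - [-0.01,0,0.2,0,0,0,-1]
    - [0,0,0.1,0,0,0,-1]
    - [0,0,0.05,0,0,0,-1]

```text
time_s: 17.2
eef_pos: [0.5062, 0.3075, 0.1357]
tcp_rot: [0.865, 2.76, 0.739]
force: [-1.0, -0.0, 1.7]
opening: 0.0003
finger_force: 1.2
```

>>> apply_moves:
  commands:
    - [0,0,0.07,0,0,0,-1]
    - [0,0,0.07,0,0,0,-1]
    - [0,0,0.07,0,0,0,-1]
    - [0,0,0.06,0,0,0,-1]

```text
time_s: 17.6
eef_pos: [0.5095, 0.312, 0.1266]
tcp_rot: [0.864, 2.758, 0.739]
force: [-2.2, 0.0, 0.8]
opening: 0.0001
finger_force: 0.8
```

```bash
python3 st.py
```

```text
t 17.6 tcp L -0.0009 0.0447 0.0642 tz err [ 0.02 -0.16] F -0.7 1.8 1.3 0.0001275337538075951
```

>>> apply_moves:
  commands:
    - [0,0,0.06,0,0,0,-1]
    - [0,0,0.05,0,0,0,-1]
    - [0,0,0.04,0,0,0,-1]

```text
time_s: 17.9
eef_pos: [0.5111, 0.3145, 0.1213]
tcp_rot: [0.864, 2.758, 0.739]
force: [-1.6, -0.6, 2.0]
opening: 0.0002
finger_force: 0.9
```

```bash
python3 st.py
```

```text
t 17.9 tcp L -0.001 0.0448 0.0581 tz err [ 0.01 -0.15] F -0.2 1.0 2.4 0.00022159937625037358
```

>>> apply_moves:
  commands:
    - [0,0,0.03,0,0,0,-1]
    - [0,0,0.03,0,0,0,-1]

```text
time_s: 18.1
eef_pos: [0.5118, 0.3155, 0.1195]
tcp_rot: [0.864, 2.758, 0.739]
force: [-5.1, -4.3, 10.6]
opening: -0.0001
finger_force: 6.1
```

```bash
python3 st.py
```

```text
t 18.1 tcp L -0.0009 0.0449 0.0559 tz err [ 0.02 -0.14] F -0.2 1.7 12.4 -0.00013839632994971254
```

>>> apply_moves:
  commands:
    - [0,0,0.01,0,0,0,-1]
    - [0,0,0,0,0,0,-1]
    - [0,0,0,0,0,0,-1]

```text
time_s: 18.4
eef_pos: [0.5118, 0.3154, 0.1196]
tcp_rot: [0.864, 2.759, 0.739]
force: [-4.8, -3.3, 7.2]
opening: -0.0002
finger_force: 4.4
```

>>> apply_moves:
  commands:
    - [0,0,-0.1,0,0,0,-1]
    - [0,0,-0.4,0,0,0,-1]
    - [0,0,-0.9,0,0,0,-1]
    - [0,-0.5,-0.9,0,0,0,-1]
    - [0,-0.9,-0.5,0,0,0,-1]

```text
time_s: 18.9
eef_pos: [0.4552, 0.2298, 0.1924]
tcp_rot: [0.858, 2.75, 0.742]
force: [0.4, -0.7, 0.1]
opening: -0.0002
finger_force: 0.0
```

```bash
python3 st.py;  python3 - <<'E'
from br import *
ims=[]
for nm in ["scene","wrist","top"]:
    s=r.snapshot(nm); L=br(s,0,nm,.004); ims.append(s["frame"]); edges(s,0,nm)
    k=(np.abs(L[...,0]+.001)<.006)&(np.abs(L[...,1])<.006)&(L[...,2]>.06)&(L[...,2]<.09); print("knob top z",k.sum(),np.nanpercentile(L[k][:,2],75) if k.any() else "")
cv2.imwrite("pics/z.png",np.vstack([np.hstack([cv2.resize(ims[0][150:270,240:420],(400,267)),cv2.resize(ims[2][130:250,230:410],(400,267))]),cv2.resize(ims[1],(800,500))[:330]]))
E
```

```text
t 18.9 tcp L -0.0532 0.0423 0.1704 tz err [ 0.37 -0.51] F -0.2 -0.7 0.3 -0.0002350535519458935
scene bridge top: slopes deg x,y [ 0.23 -0.13] height under mm -0.18 499 rms 0.00098
  rect c [-1.8  1.9] [ 46.  102.8] 0.4
   knob 144 [-0.0016  0.0053  0.0764] 0.08145461859579015
   red 55 [-0.0009  0.0375  0.0448] far end [-0.0009  0.0473  0.044 ]
scene face y [49.1 57.7] face x at +y end [-37.6  37. ] | bridge y [-29.1  51.6] x [-24.   20.5]
knob top z 36 0.07829971337567182
wrist bridge top: slopes deg x,y [ 0.2  -0.14] height under mm -0.11 2816 rms 0.00071
  rect c [-3.2 -0.6] [ 46.  103.4] 0.6
   knob 876 [-0.0045  0.0029  0.077 ] 0.08021853372207126
   red 421 [-0.0036  0.0358  0.0452] far end [-0.0038  0.0467  0.0443]
wrist face y [-58.6  57. ] face x at +y end [-39.4  36.3] | bridge y [-51.9  50.9] x [-26.4  19. ]
knob top z 233 0.07839898400349472
top bridge top: slopes deg x,y [-0.34  0.18] height under mm -0.93 491 rms 0.00106
  rect c [-1.5  1.6] [ 46.5 103.2] 0.0
   knob 124 [0.0005 0.0028 0.076 ] 0.08030290418330824
   red 71 [-0.0026  0.0372  0.0445] far end [-0.0025  0.0481  0.0434]
top face y [-55.9  59.1] face x at +y end [-38.7  37. ] | bridge y [-49.5  52.8] x [-23.1  19.9]
knob top z 33 0.0780096611818928
```

View pics/z.png

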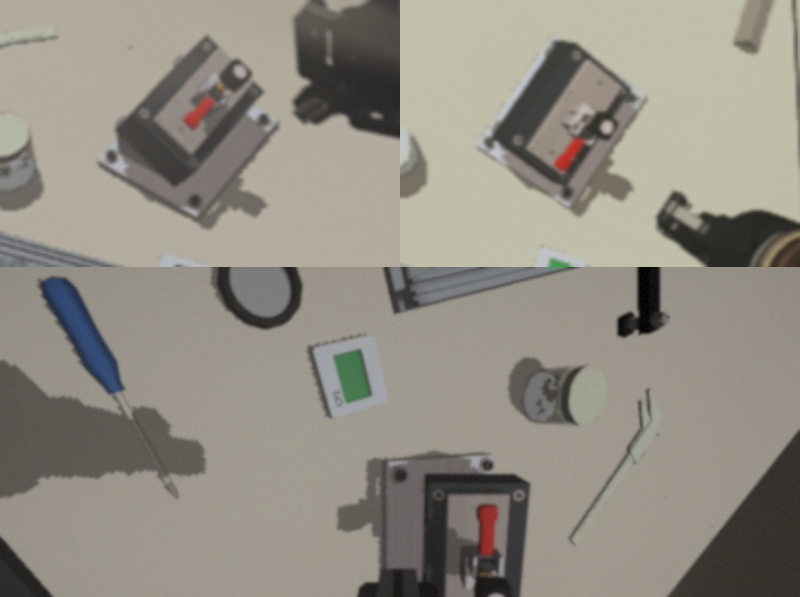

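```bash
python3 -c "
from plant import r
print(r.job_done())"
```

```text
the job is handed in; nothing more can be done
None
```

The job is handed in at 18.9 s of the 42 s allowed: the gauge sits flat on the sloping face with its register in the bore, the rod is down on the plug about 27 mm below the mouth, the red lever is down against its stop, and the filter slide, prism and jar were not touched. The push peaked at 24 N as the rod bottomed, then I eased off and held it there; this lifted the bridge slightly, so I pressed it flat again before locking. The final images show it seated, but I have no direct reading of the rod or the lock.

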